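# Load a cartridge magazine and dock it in the analyser

### The job

Load every white cartridge on the bench into the spring-loaded magazine, pressing each one down flat past the two spring lips until it is held under them. Then slide the loaded magazine along the bench into the analyser's bay, handle outward, fully home, and finally lower the bay's hinged cover until it is closed. Leave the other things on the bench where they are.

Things in the scene. Friction and masses are not known exactly. Their poses are not given: they have to be found in the camera images.
- cartridge0: flat white cartridge with a grey label panel and a dark round port, 110 x 44 x 16 mm, 60 g (all alike; some may be absent). Origin: centre of its underside; x along its 110 mm length, y across its 44 mm width, z up. Either end may go first, and either face up. Grip it across its width
- cartridge1: flat white cartridge with a grey label panel and a dark round port, 110 x 44 x 16 mm, 60 g (all alike; some may be absent). Origin: centre of its underside; x along its 110 mm length, y across its 44 mm width, z up. Either end may go first, and either face up. Grip it across its width
- cartridge2: flat white cartridge with a grey label panel and a dark round port, 110 x 44 x 16 mm, 60 g (all alike; some may be absent). Origin: centre of its underside; x along its 110 mm length, y across its 44 mm width, z up. Either end may go first, and either face up. Grip it across its width
- cartridge3: flat white cartridge with a grey label panel and a dark round port, 110 x 44 x 16 mm, 60 g (all alike; some may be absent). Origin: centre of its underside; x along its 110 mm length, y across its 44 mm width, z up. Either end may go first, and either face up. Grip it across its width
- magazine: loose grey magazine, about 0.8 kg, standing on the bench. Origin: centre of the underside of its 140 (x) x 84 (y) x 10 mm base; z up, handle toward -x. Four corner posts 109 mm high, with flares to 120 mm. A cartridge fits flat between them, length along x, with 2.5 mm play at each end, 3 mm at each side (flares catch about 5 mm more). The long sides are open for |x| < 36 mm down to the base
- magazine_handle (a point): magazine's handle: bright metal upright plate, 28 mm long (along the magazine's x), 12 mm thick (y), up to 80 mm high, 88 mm from the magazine's centre toward -x. This point lies on its centre plane 65 mm above the magazine's underside. Grip it from above across its thickness to slide the magazine along the bench
- magazine_follower (a joint): depth of the magazine's sprung follower in m: 0 empty (plate top 84 mm above the magazine's underside), grows as it is pressed down, at most 0.070; about 0.012 with one cartridge held, then 0.016 more for each (2.7 N at the top, 60 N/m)
- analyser: white instrument, fixed. Origin on the bench at the bay's centre, where the magazine's origin lies when fully home; x points into the bay (magazine's x along it, handle trailing), z up. No floor: the magazine slides on the bench. Side walls 92 mm apart, 126 mm high, x -57 to +73 mm; end stop at +73 mm. Housing behind: 160 mm wide, 126 mm high, to x = +165 mm
- cover (a joint): angle of the bay's hinged cover in rad: 0 closed (level, over the bay), grows as it opens upward and backward, up to 1.9; a stiff hinge (0.2 N m) holds it at any angle
- cover_hinge (a point): middle of the cover's hinge line at the bay's rear: 78 mm along the analyser's +x, 130 mm high; the line runs along the analyser's y. The cover is a grey plate 108 mm wide, reaching 142 mm from the hinge; measured from the hinge line its inner face is at 0 and its outer face at 6 mm (on top when closed)
- cover_tab (a point): middle of the finger tab at the cover's free edge, 150 mm from the hinge line: 60 mm wide (along the hinge), 18 mm long (out to 159 mm from the hinge), 6 mm thick
- sample_pot_0: bystander: small white pot with lid, 37 mm wide, 42 mm high, standing behind the magazine; origin under its centre
- sample_pot_1: bystander: small white pot with lid, 34 mm wide, 36 mm high; origin under its centre
- dish_pink_05: bystander: glass dish 100 mm wide, 26 mm high; origin under its centre
- wash_bottle: bystander: white wash bottle with a red nozzle, 165 mm high; origin under its centre
- reagent_a: bystander: white reagent jar with a grey cap, 72 mm wide, 125 mm high; origin under its centre
- magazine_mouth (a point): centre of the mouth, level with the underside of the two spring lips, 88 mm above the magazine's underside. A cartridge laid in the mouth stops on the lips' slopes, its underside 10 to 16 mm above this level. Fingers holding it by the sides can go down with it through the open sides
- lip_rear_edge (a point): inner edge of the sprung steel lip at the +x end, at its underside; 26 mm wide, reaches 8 mm inward. Push a cartridge down, level, with 8 to 20 N till its top is about 5 mm below this height; the lips snap over it and when let go it rises against them. Up to four stack, each pushing the earlier ones down
- lip_front_edge (a point): the same for the lip at the -x (handle) end
- bay_entrance (a point): middle of the bay's entrance on the bench, 82 mm before the analyser's origin; here two guide flares 50 mm high stand about 104 mm apart and narrow to the 92 mm of the bay
Things that resemble listed ones, but are neither listed nor needed, are in the scene too. Leave any orange look-alike of the cartridge2 alone.

How it is judged:
By the outcome, as a careful person would: the job done as asked, in the order asked, and still so for the second after the job is handed in, with the robot touching nothing.
Of cartridge0, cartridge1, cartridge2, cartridge3 only 3 to 4 are there at a start; the rules pass over those that are not, and their reading is None.
At some moment in a run one of cartridge0, cartridge1, cartridge2, cartridge3 may be knocked a few centimetres aside while the robot is not near it.
Once in a run the grip may slacken for a moment while it holds something.
It also fails if it takes over 210 s, if anything falls off the work surface, if the arm or the gripper's body presses on something with over 40 N, if the wrist force passes 120 N, or if a joint passes its speed limit or range.

### The arm

A 6-joint arm with a two-finger parallel gripper is mounted at the origin on a cart in front of the work surface, level with it; the furniture and walls round the work are solid. World frame = base frame: x ahead of the robot, y to its left, z up, the work surface at z = 0. Lengths are in m, angles in degrees, forces in N, time in s.
With the tool pointing down it reaches from about 0.325 to 0.85 m from the base axis. Payload 15.5 kg.
Tool frame: the origin (TCP) lies between the finger pads; the fingertips stand 8 mm ahead of it and the grasp point (between the pads) lies 11 mm behind it; z points along the fingers, y is the line along which they close (so a half turn about z gives the same grasp; the last joint's range is limited). The gripper opens to 91 mm and grips with 3 to 60 N. Pads are 32 mm wide; open, the fingers measure 118 mm over their backs; the gripper's body (76 mm by 178 mm) begins 60 mm behind the grasp point.
Start: joints at [71.591, 28.281, 77.091, -0, 74.628, -5.472], TCP at [0.14, 0.609, 0.222] pointing down, gripper open.
Joint ranges: [-166.48, 166.48], [-47.26, 123.95], [12.59, 153.08], [-70.14, 250.14], [6.76, 159.57], [-176.63, 176.63]. Speed limits (degrees/s): [108.29, 108.29, 147.25, 172.46, 172.46, 172.46].

### API

Orientations are given as [roll, pitch, yaw] about the fixed x, y, z axes, in that order (R = Rz(yaw) Ry(pitch) Rx(roll)).
In Python, from workcell import env, eyes, ticket gives the robot as it stands.
- The arm moves only by the shell command python3 -m inch 'ROWS'. ROWS is JSON, a list of rows, each a list of 3 entries, a list of its own where there are three numbers: the shift along the tool's x, y, z in m, then the turn about the tool's z in degrees, then the opening, from 0 (shut) to 1 (fully open). A call has 1 to 20 rows; each row is the pose to reach, as a shift and turn from the pose commanded when the call began, along the tool's axes at that moment; what a row does not reach only later rows make up. A row lasts 1/10 s, in which the tool goes at most 50 mm and 8.59 degrees, less where a joint would pass 70% of its speed; a pose out of reach is approached as far as the arm can. A call with a gripper value outside its range is refused whole. The fingers move at their own pace and stop on an object; the grip force is fixed at half the most. Time passes only in rows, so rows that repeat a pose let the fingers close. It gives the time, the measured TCP pose, the force, the opening and the grip force at its end, in the units of the state.
- env.sense(): the state, without advancing time (a new reading comes with each control period).
- eyes.read_camera(name): name is "scene" or "top" or "wrist"; returns the picture (400x640x3 uint8, red, green, blue); there is no depth.
- eyes.camera_info(name): a dict with "fovy" (degrees; the focal length in pixels is half the picture's height over the tangent of half this angle, whatever the lens; pixels are square), "cx", "cy" (the principal point, pixels), "rvec" (rotation vector, rad) and "tvec" (3), from world to camera coordinates, as OpenCV has them; the wrist camera has in their place "mount" (4x4, takes a point from camera to tool coordinates, whose origin is the TCP and whose axes are the flange's). Camera axes: x right, y down, z forward; pixel columns grow to the right and rows downward; lengths in m; the calibration is good to about 2 mm. A picture is of the moment at which its call begins: read the wrist's pose just before it. camera_info takes no time and is no camera call.
- ticket.finish_job(): hands the job in; it is judged then, once.
The state is a dict: "time_s": time; "joint_positions": joint angles; "joint_velocities": joint speeds; "tau": joint torques, N m; "ee_pos": TCP position; "eef_rot": TCP orientation; "wrist_force": force on the tool from outside, world axes, zero at the start; "moment": the same for the moment, N m; "finger_gap": opening from 0.0 (shut) to 1.0 (fully open); "grasp_force": force on a finger pad.
Only numpy, scipy, OpenCV 4.12 (cv2) and the standard library are available. Lean on these libraries where they do the work, as an engineer would, in place of code of your own. Each camera call takes 0.05 s, during which the arm holds its last target. There are 200 camera calls.

## Working session

There is one attempt and no reset: what is moved stays moved. The work goes in short steps, Python scripts to look and compute and a shell command to move; the robot and the scene stay as the last step left them, time stands still between calls to the robot, and variables do not carry over. Pictures are saved under pics/ and viewed, at most 14 in all, crops included, and the job is handed in when it is done.

```bash
mkdir -p pics; ls; cat > h.py <<'E'
import numpy as np, cv2
from workcell import env, eyes, ticket
from scipy.spatial.transform import Rotation as R
def cam(name, st=None):
    i=eyes.camera_info(name); f=200/np.tan(np.radians(i["fovy"])/2)
    K=np.array([[f,0,i["cx"]],[0,f,i["cy"]],[0,0,1]])
    if "mount" in i:
        st=st or env.sense(); T=np.eye(4); T[:3,:3]=R.from_euler('xyz',st["eef_rot"],degrees=True).as_matrix(); T[:3,3]=st["ee_pos"]
        M=T@np.array(i["mount"]); return K,M[:3,:3],M[:3,3]
    Rc=cv2.Rodrigues(np.array(i["rvec"],float))[0]; return K,Rc.T,-Rc.T@np.array(i["tvec"],float).ravel()
def ray(c,uv,z):
    K,Rw,o=c; uv=np.atleast_2d(uv).astype(float); d=(Rw@np.linalg.inv(K)@np.c_[uv,np.ones(len(uv))].T).T
    return o+d*((z-o[2])/d[:,2])[:,None]
def proj(c,P):
    K,Rw,o=c; q=(np.atleast_2d(P)-o)@Rw@K.T; return q[:,:2]/q[:,2:]
def snap(name,fn=None,scale=1):
    st=env.sense(); c=cam(name,st); im=np.array(eyes.read_camera(name))[:,:,::-1].copy()
    if fn: cv2.imwrite('pics/'+fn,cv2.resize(im,None,fx=scale,fy=scale))
    return im,c
def delta(target,yaw=None):
    """shift in tool axes to world TCP target"""
    st=env.sense(); Rm=R.from_euler('xyz',st["eef_rot"],degrees=True).as_matrix()
    return Rm.T@(np.array(target)-st["ee_pos"])
E
python3 - <<'E'
from h import *
for n in("scene","top","wrist"):
    im,c=snap(n,n+"0.png",1.25); print(n,c[2].round(3),eyes.camera_info(n))
print(env.sense())
E
```

```text
pics
scene [ 0.05  -0.656  0.586] {'fovy': 57.669141337607805, 'cx': 320.18745571586516, 'cy': 202.64081556300727, 'rvec': array([ 2.02103894, -0.91090786,  0.46861922]), 'tvec': array([-0.51974773,  0.25652509,  0.66371308])}
top [ 0.461 -0.189  1.155] {'fovy': 45.61255117304644, 'cx': 323.77500821511927, 'cy': 200.5787109763218, 'rvec': array([ 2.1719384 , -2.19524685,  0.11624826]), 'tvec': array([-0.20266786,  0.56441022,  1.1060733 ])}
wrist [0.075 0.623 0.385] {'fovy': 59.759168623594924, 'cx': 321.6269188846037, 'cy': 204.52579974397693, 'mount': array([[ 1.20400272e-03, -9.72115995e-01, -2.34497426e-01,
         6.67138876e-02],
       [ 9.99998467e-01,  1.46861432e-03, -9.53795518e-04,
        -1.02826569e-03],
       [ 1.27158616e-03, -2.34495918e-01,  9.72116273e-01,
        -1.63295424e-01],
       [ 0.00000000e+00,  0.00000000e+00,  0.00000000e+00,
         1.00000000e+00]])}
{'time_s': 0.15, 'joint_positions': array([ 7.15902458e+01,  2.83084345e+01,  7.71165420e+01,  8.71772539e-04,
        7.46273082e+01, -5.47347767e+00]), 'joint_velocities': array([-0.05332733, -0.09545392, -0.11119076,  0.11251783,  0.02088591,
       -0.14327993]), 'tau': array([-2.54022552e-04, -8.79196072e+01, -3.82052350e+01,  7.06515647e-02,
        5.00855176e-02,  2.65966423e-05]), 'ee_pos': array([0.13984603, 0.60889059, 0.22147087]), 'eef_rot': array([-1.79948034e+02, -5.82371002e-03,  1.67063489e+02]), 'wrist_force': array([-0.15853867,  0.108089  ,  0.29902526]), 'moment': array([0.02655115, 0.04347956, 0.02666118]), 'grasp_force': 0.0, 'finger_gap': 1.002900056186638}
```

View pics/scene0.png

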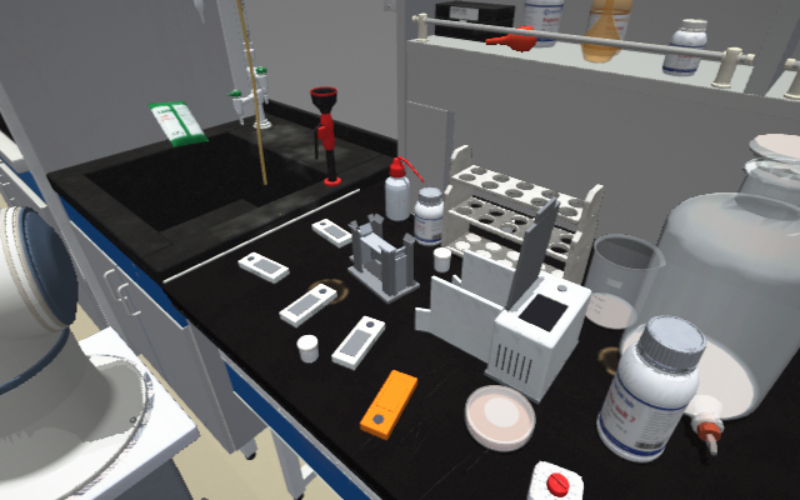

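View pics/top0.png

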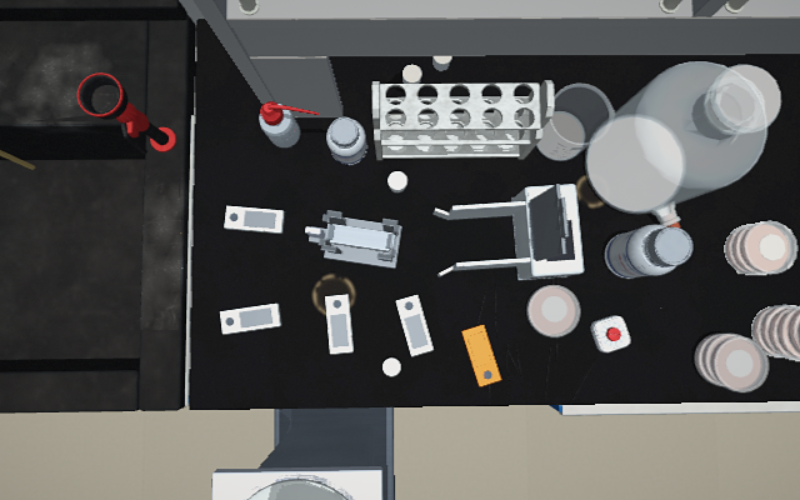

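The scene and top views show four white cartridges, in top-picture pixels (800 wide) at (254,219), (250,318), (340,323) and (414,325). Look-alikes are the orange one at (481,355), which I leave, and the round pots at (397,181) and (391,367). The magazine is at (358,240) with its handle on the left. The bay is at (490,238), opening to the left, with its cover upright.

```bash
cat > meas.py <<'E'
from h import *
def carts(im,c,zt=0.016,verbose=True):
    m=(im.min(2)>120).astype(np.uint8); m=cv2.morphologyEx(m,cv2.MORPH_CLOSE,np.ones((5,5)))
    out=[]
    for k in cv2.findContours(m,cv2.RETR_EXTERNAL,cv2.CHAIN_APPROX_NONE)[0]:
        if cv2.contourArea(k)<300: continue
        P=ray(c,k[:,0],zt)[:,:2]; r=cv2.minAreaRect((P*1000).astype(np.float32)); (x,y),(w,h),a=r
        if w<h: w,h,a=h,w,a+90
        if 95<w<125 and 35<h<60: out.append((x/1000,y/1000,w,h,(a+90)%180-90)); verbose and print(np.round(out[-1],3),k[:,0].mean(0).round())
    return out
if __name__=="__main__":
    im,c=snap("top"); carts(im,c)
    g=cv2.resize(im[140:250,230:500],None,fx=2.9,fy=2.9,interpolation=cv2.INTER_CUBIC); cv2.imwrite('pics/crop1.png',g)
E
python3 meas.py
```

```text
[ 4.38000e-01  8.70000e-02  1.11433e+02  4.36810e+01 -8.23300e+01] [200. 254.]
[  0.422  -0.225 109.556  45.169  15.422] [331. 260.]
[ 4.26000e-01 -8.20000e-02  1.09521e+02  4.51710e+01  4.93500e+00] [271. 259.]
[6.28000e-01 8.20000e-02 1.11244e+02 4.40750e+01 8.46550e+01] [203. 175.]
```

View pics/crop1.png

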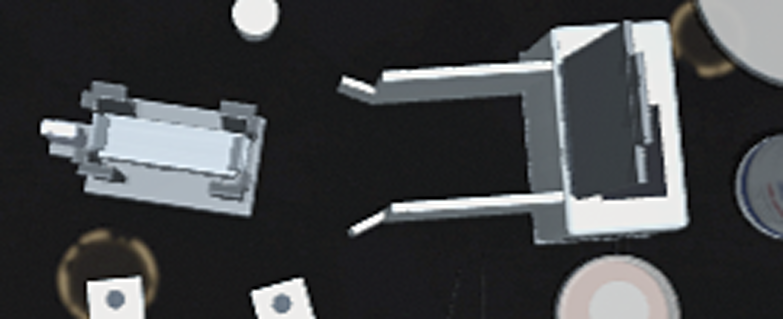

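The crop shows the magazine: base corners near (85,192), (252,214), (267,118) and handle top at (58,128). The bay wall tops run (382,77)-(550,67) and (392,206)-(560,195), with the cover plate upright.

```bash
python3 - <<'E'
from h import *
c=cam("top")
f=lambda L,z: ray(c,(np.array(L)/2.9)+[230,140],z)[:,:2].round(4)
b=f([(85,192),(252,214),(267,118)],0.01); print("base",b, np.linalg.norm(b[1]-b[0]),np.linalg.norm(b[1]-b[2]))
u=b[1]-b[0]; print("yaw",np.degrees(np.arctan2(u[1],u[0])),"centre",(b[0]+b[2])/2)
h=f([(42,120),(75,125),(75,139),(42,135)],0.08);print("handle",h,h.mean(0))
w=f([(382,82),(550,71),(392,203),(560,192),(382,72),(390,213)],0.126);print("walls",w)
for i in(0,2):
    d=w[i+1]-w[i];print(np.degrees(np.arctan2(d[1],d[0])))
a=f([(557,28),(668,22),(688,226),(567,233)],0.126);print("housing",a,np.linalg.norm(np.diff(a,axis=0),axis=1)); d=a[0]-a[3];print(np.degrees(np.arctan2(d[1],d[0]))-90)
d=a[1]-a[2];print(np.degrees(np.arctan2(d[1],d[0]))-90)
E
```

```text
base [[ 0.5517 -0.0534]
 [ 0.5319 -0.192 ]
 [ 0.6122 -0.2054]] 0.1400071426749364 0.081410380173538
yaw -98.13010235415595 centre [ 0.58195 -0.1294 ]
handle [[ 0.603  -0.0281]
 [ 0.5989 -0.0539]
 [ 0.5878 -0.0539]
 [ 0.5912 -0.0281]] [ 0.595225 -0.041   ]
walls [[ 0.6235 -0.2909]
 [ 0.6308 -0.4184]
 [ 0.5319 -0.2967]
 [ 0.5389 -0.4232]
 [ 0.6311 -0.291 ]
 [ 0.5244 -0.295 ]]
-86.72311331653917
-86.83271273884807
housing [[ 0.6638 -0.4247]
 [ 0.6677 -0.5095]
 [ 0.5123 -0.5188]
 [ 0.508  -0.4275]] [0.08488963 0.15567803 0.0914012 ]
-88.97040491614193
-86.57518674662663
```

```bash
cat > d.py <<'E'
import sys
from h import *
x,y,z,yaw=map(float,sys.argv[1:5]); st=env.sense()
d=delta([x,y,z]); t=-((yaw-st["eef_rot"][2]+180)%360-180)
print("shift",d.round(4),"turn",round(t,1),"t",round(st["time_s"],1),"z",st["ee_pos"].round(4),"yaw",st["eef_rot"][2].round(1),"gap",round(st["finger_gap"],3))
E
python3 d.py 0.628 0.082 0.25 84.7
```

```text
shift [-0.5937 -0.4043 -0.0282] turn 82.4 t 0.2 z [0.1398 0.6089 0.2216] yaw 167.1 gap 1.0
```

```bash
python3 -m inch '[[[-0.594,-0.404,-0.028],82.4,1],[[-0.594,-0.404,-0.028],82.4,1],[[-0.594,-0.404,-0.028],82.4,1],[[-0.594,-0.404,-0.028],82.4,1],[[-0.594,-0.404,-0.028],82.4,1],[[-0.594,-0.404,-0.028],82.4,1],[[-0.594,-0.404,-0.028],82.4,1],[[-0.594,-0.404,-0.028],82.4,1],[[-0.594,-0.404,-0.028],82.4,1],[[-0.594,-0.404,-0.028],82.4,1],[[-0.594,-0.404,-0.028],82.4,1],[[-0.594,-0.404,-0.028],82.4,1],[[-0.594,-0.404,-0.028],82.4,1],[[-0.594,-0.404,-0.028],82.4,1],[[-0.594,-0.404,-0.028],82.4,1],[[-0.594,-0.404,-0.028],82.4,1],[[-0.594,-0.404,-0.028],82.4,1],[[-0.594,-0.404,-0.028],82.4,1]]'
python3 - <<'E'
from h import *; from meas import carts
im,c=snap("wrist","w1.png"); carts(im,c)
E
python3 d.py 0.582 -0.129 0.25 82
```

```text
time_s: 2.0
ee_pos: [0.6275, 0.0835, 0.2499]
eef_rot: [-180.0, -0.0, 84.7]
wrist_force: [0.4, 0.5, 0.1]
finger_gap: 1.001
grasp_force: 0.0
[ 4.38000e-01  8.70000e-02  1.12228e+02  5.11450e+01 -8.21530e+01] [160. 187.]
[6.2600e-01 8.2000e-02 1.1103e+02 4.6296e+01 8.4308e+01] [322. 177.]
shift [-0.2159 -0.0259 -0.    ] turn 2.7 t 2.0 z [0.6275 0.0836 0.25  ] yaw 84.7 gap 1.001
```

View pics/w1.png

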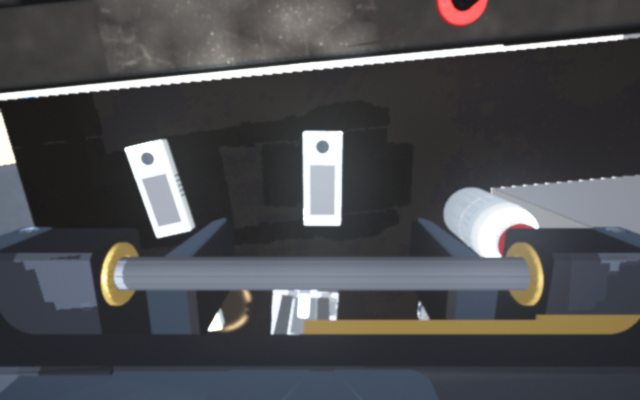

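Wrist view: the chosen cartridge at (322,177) is white with a grey panel and dark port, and the wash bottle at (490,220) is clear of it. Next, a closer look at the magazine from its far side.

```bash
python3 -m inch '[[[-0.306,-0.007,-0.05],2.7,1],[[-0.306,-0.007,-0.05],2.7,1],[[-0.306,-0.007,-0.05],2.7,1],[[-0.306,-0.007,-0.05],2.7,1],[[-0.306,-0.007,-0.05],2.7,1],[[-0.306,-0.007,-0.05],2.7,1],[[-0.306,-0.007,-0.05],2.7,1],[[-0.306,-0.007,-0.05],2.7,1],[[-0.306,-0.007,-0.05],2.7,1],[[-0.306,-0.007,-0.05],2.7,1]]'
python3 - <<'E'
from h import *
im,c=snap("wrist"); cv2.imwrite('pics/w2.png',cv2.resize(im[20:270,190:450],None,fx=2.4,fy=2.4,interpolation=cv2.INTER_CUBIC))
np.savez('w2.npz',K=c[0],R=c[1],o=c[2])
E
```

```text
time_s: 3.05
ee_pos: [0.5931, -0.2196, 0.2997]
eef_rot: [-180.0, -0.0, 82.1]
wrist_force: [0.4, 0.7, -0.2]
finger_gap: 0.996
grasp_force: 0.0
```

View pics/w2.png

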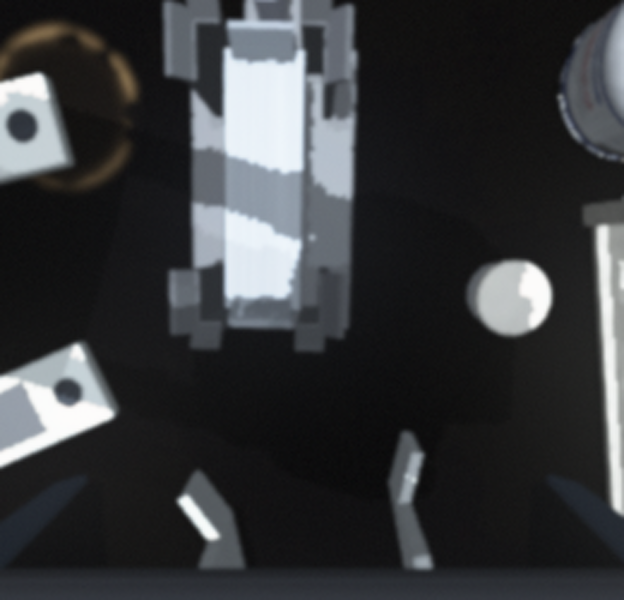

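The view shows the magazine square to the tool, plate edges at x=226 and about 301, flare outer edges at about 165 and 353, pot_0 at (512,298), bay flares at (205,510) and (405,480).

```bash
python3 - <<'E'
from h import *
q=np.load('w2.npz'); c=(q['K'],q['R'],q['o'])
f=lambda L,z: ray(c,np.array(L)/2.4+[190,20],z)[:,:2].round(4)
p=f([(265,50),(262,300)],.084); print("plate mid",p)
p2=f([(263,60),(264,298)],.088); print("lip inner edges mid @.088",p2,np.linalg.norm(p2[0]-p2[1]),p2.mean(0))
u=f([(164,0),(354,0),(168,340),(351,340)],.12);print("flares",u,np.linalg.norm(u[0]-u[1]),np.linalg.norm(u[2]-u[3]),(u[0]+u[1])/2,(u[2]+u[3])/2)
v=f([(192,349),(324,352)],.12);print("flare front corners",v,v.mean(0),np.linalg.norm(v[0]-v[1]))
for C,yaw in(((.582,-.129),-98.1),((.584,-.129),-98.1)):
    th=np.radians(yaw);M=lambda x,y,z:[C[0]+np.cos(th)*x-np.sin(th)*y,C[1]+np.sin(th)*x+np.cos(th)*y,z]
    pts=[M(s*52,0,88) for s in(1,-1)] 
    P=np.array([M(a/1000,b/1000,z/1000) for a,b,z in[(70,-42,10),(-70,-42,10),(70,42,10),(57.5-8,0,88),(-49.5,0,88),(57,25,109),(57,-25,109)]])
    print(((proj(c,P)-[190,20])*2.4).round())
E
```

```text
plate mid [[ 0.5902 -0.0756]
 [ 0.5732 -0.1777]]
lip inner edges mid @.088 [[ 0.5889 -0.0801]
 [ 0.5745 -0.1768]] 0.09776630298829961 [ 0.5817  -0.12845]
flares [[ 0.5563 -0.0609]
 [ 0.6268 -0.0706]
 [ 0.5352 -0.1864]
 [ 0.6096 -0.1966]] 0.07116417638109782 0.07509593863851761 [ 0.59155 -0.06575] [ 0.5724 -0.1915]
flare front corners [[ 0.5443 -0.1914]
 [ 0.5979 -0.2   ]] [ 0.5711 -0.1957] 0.054285541353107994
[[197. 329.]
 [188.  48.]
 [352. 329.]
 [266. 301.]
 [263.  60.]
 [322. 322.]
 [203. 322.]]
[[200. 328.]
 [192.  47.]
 [356. 329.]
 [270. 300.]
 [268.  59.]
 [327. 322.]
 [208. 321.]]
```

```bash
python3 d.py 0.627 0.082 0.06 84.5
```

```text
shift [ 0.3034 -0.0079  0.2399] turn -2.4 t 3.1 z [ 0.5932 -0.2197  0.2997] yaw 82.1 gap 1.001
```

```bash
python3 -m inch '[[[0.303,-0.008,0.05],-2.4,1],[[0.303,-0.008,0.05],-2.4,1],[[0.303,-0.008,0.05],-2.4,1],[[0.303,-0.008,0.05],-2.4,1],[[0.303,-0.008,0.05],-2.4,1],[[0.303,-0.008,0.05],-2.4,1],[[0.303,-0.008,0.05],-2.4,1],[[0.303,-0.008,0.24],-2.4,1],[[0.303,-0.008,0.24],-2.4,1],[[0.303,-0.008,0.24],-2.4,1],[[0.303,-0.008,0.24],-2.4,1],[[0.303,-0.008,0.27],-2.4,1],[[0.303,-0.008,0.289],-2.4,1],[[0.303,-0.008,0.289],-2.4,1],[[0.303,-0.008,0.289],-2.4,0],[[0.303,-0.008,0.289],-2.4,0],[[0.303,-0.008,0.289],-2.4,0],[[0.303,-0.008,0.289],-2.4,0],[[0.303,-0.008,0.289],-2.4,0],[[0.303,-0.008,0.289],-2.4,0]]'
python3 d.py 0.582 -0.1285 0.20 81.8
```

```text
time_s: 5.1
ee_pos: [0.6274, 0.0796, 0.011]
eef_rot: [180.0, -0.0, 84.4]
wrist_force: [0.2, -0.5, 0.3]
finger_gap: 0.506
grasp_force: 0.0
shift [-0.2115 -0.0247 -0.189 ] turn 2.6 t 5.1 z [0.6274 0.0796 0.011 ] yaw 84.4 gap 0.506
```

```bash
python3 -m inch '[[[0,0,0],0,0],[[0,0,0],0,0],[[0,0,0],0,0],[[0,0,-0.05],0,0],[[0,0,-0.1],0,0],[[0,0,-0.15],0,0],[[0,0,-0.19],0,0],[[0,0,-0.19],0,0]]'
python3 d.py 0.5817 -0.1305 0.14 81.8
```

```text
time_s: 5.9
ee_pos: [0.6301, 0.0797, 0.2069]
eef_rot: [179.5, -0.1, 84.4]
wrist_force: [0.4, -0.0, -0.7]
finger_gap: 0.483
grasp_force: 30.0
shift [-0.214  -0.0282  0.0664] turn 2.6 t 5.9 z [0.6301 0.0797 0.2069] yaw 84.4 gap 0.483
```

```bash
python3 -m inch '[[[-0.2135,-0.025,0],2.6,0],[[-0.2135,-0.025,0],2.6,0],[[-0.2135,-0.025,0],2.6,0],[[-0.2135,-0.025,0],2.6,0],[[-0.2135,-0.025,0],2.6,0],[[-0.2135,-0.025,0],2.6,0],[[-0.2135,-0.025,0.03],2.6,0],[[-0.2135,-0.025,0.05],2.6,0],[[-0.2135,-0.025,0.05],2.6,0],[[-0.2135,-0.025,0.05],2.6,0],[[-0.2135,-0.025,0.05],2.6,0],[[-0.2135,-0.025,0.05],2.6,0]]'
python3 d.py 0.5817 -0.1305 0.113 81.8
python3 - <<'E'
from h import *
im,c=snap("scene"); cv2.imwrite('pics/s2.png',cv2.resize(im[120:280,240:440],None,fx=3,fy=3,interpolation=cv2.INTER_CUBIC))
E
```

```text
time_s: 7.1
ee_pos: [0.5822, -0.1303, 0.152]
eef_rot: [179.9, 0.0, 81.8]
wrist_force: [0.2, -0.3, -0.6]
finger_gap: 0.479
grasp_force: 30.0
shift [-0.0003 -0.0005  0.039 ] turn -0.0 t 7.1 z [ 0.5822 -0.1303  0.152 ] yaw 81.8 gap 0.479
```

View pics/s2.png

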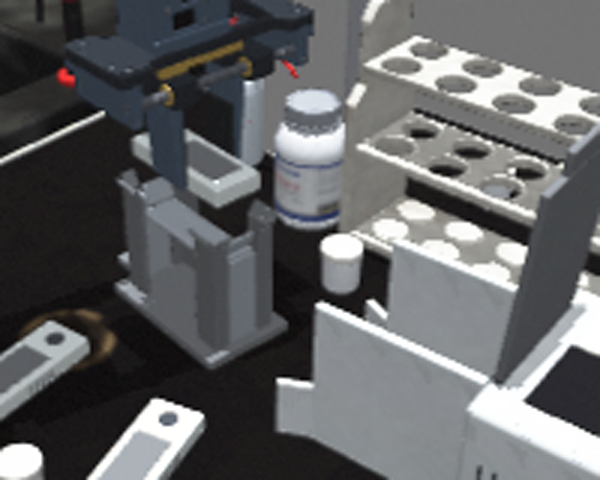

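The cartridge is level over the mouth at (195,170), between the posts.

```bash
python3 -m inch '[[[0,0,0.02],0,0],[[0,0,0.03],0,0],[[0,0,0.036],0,0],[[0,0,0.042],0,0],[[0,0,0.046],0,0],[[0,0,0.05],0,0]]'; python3 -m inch '[[[0,0,0.005],0,0],[[0,0,0.01],0,0],[[0,0,0.015],0,0],[[0,0,0.02],0,0],[[0,0,0.024],0,0],[[0,0,0.024],0,0],[[0,0,0.024],0,0]]'
```

```text
time_s: 7.75
ee_pos: [0.5819, -0.1306, 0.1011]
eef_rot: [180.0, 0.0, 81.8]
wrist_force: [0.4, 0.1, 3.0]
finger_gap: 0.48
grasp_force: 30.0
time_s: 8.45
ee_pos: [0.5814, -0.1304, 0.0769]
eef_rot: [-180.0, -0.0, 81.8]
wrist_force: [-0.6, 1.1, 3.0]
finger_gap: 0.479
grasp_force: 30.0
```

```bash
python3 -m inch '[[[0,0,0.001],0,0.6],[[0,0,0.001],0,0.6],[[0,0,0.001],0,0.6],[[0,0,0.001],0,0.6],[[0,0,-0.04],0,0.62],[[0,0,-0.08],0,0.7],[[0,0,-0.12],0,1],[[0,0,-0.12],0,1],[[0,0,-0.12],0,1]]'
python3 - <<'E'
from h import *; from meas import carts
im,c=snap("scene"); cv2.imwrite('pics/s3.png',cv2.resize(im[120:280,240:440],None,fx=3,fy=3,interpolation=cv2.INTER_CUBIC))
im,c=snap("top"); carts(im,c)
E
python3 d.py 0.438 0.087 0.05 97.7
```

```text
time_s: 9.35
ee_pos: [0.5818, -0.1306, 0.1976]
eef_rot: [179.9, 0.0, 81.8]
wrist_force: [-0.7, 0.4, 0.7]
finger_gap: 0.93
grasp_force: 0.0
[  0.422  -0.225 109.463  45.107  15.236] [331. 260.]
shift [ 0.1945 -0.1723  0.1462] turn -15.9 t 9.4 z [ 0.5809 -0.1303  0.1958] yaw 81.8 gap 0.995
```

View pics/s3.png

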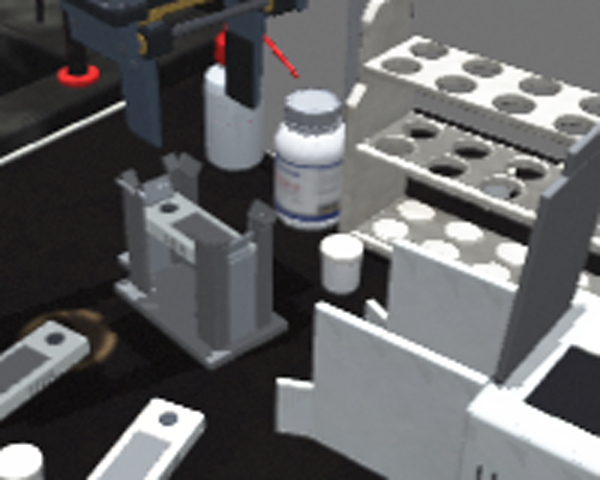

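The cartridge sits flat under the lips at (180,225), with the posts clear.

```bash
python3 -m inch '[[[0.1945,-0.172,-0.05],-15.9,1],[[0.1945,-0.172,-0.05],-15.9,1],[[0.1945,-0.172,-0.05],-15.9,1],[[0.1945,-0.172,-0.05],-15.9,1],[[0.1945,-0.172,-0.05],-15.9,1],[[0.1945,-0.172,-0.05],-15.9,1],[[0.1945,-0.172,-0.05],-15.9,1],[[0.1945,-0.172,-0.05],-15.9,1],[[0.1945,-0.172,-0.05],-15.9,1]]'
python3 - <<'E'
from h import *; from meas import carts
im,c=snap("wrist"); carts(im,c)
im,c=snap("top"); carts(im,c)
E
python3 d.py 0.438 0.087 0.010 97.7
```

```text
time_s: 10.35
ee_pos: [0.4397, 0.0858, 0.2462]
eef_rot: [-179.9, 0.0, 97.6]
wrist_force: [0.0, -1.4, 0.2]
finger_gap: 1.002
grasp_force: 0.0
[ 4.24000e-01 -8.10000e-02  1.13343e+02  4.94760e+01  6.74800e+00] [292. 306.]
[ 4.36000e-01  8.70000e-02  1.10605e+02  4.51620e+01 -8.23060e+01] [320. 175.]
[ 4.38000e-01  8.70000e-02  1.10362e+02  4.27530e+01 -8.22040e+01] [199. 254.]
[  0.422  -0.225 109.463  45.107  15.236] [331. 260.]
[ 4.26000e-01 -8.20000e-02  1.09288e+02  4.51710e+01  4.93500e+00] [271. 259.]
shift [ 0.0014 -0.0013  0.2364] turn -0.1 t 10.4 z [0.4396 0.0858 0.2464] yaw 97.6 gap 1.002
```

```bash
python3 -m inch '[[[0.0015,-0.0015,0.05],0,1],[[0.0015,-0.0015,0.1],0,1],[[0.0015,-0.0015,0.15],0,1],[[0.0015,-0.0015,0.19],0,1],[[0.0015,-0.0015,0.22],0,0.7],[[0.0015,-0.0015,0.236],0,0.7],[[0.0015,-0.0015,0.236],0,0.6],[[0.0015,-0.0015,0.236],0,0],[[0.0015,-0.0015,0.236],0,0],[[0.0015,-0.0015,0.236],0,0],[[0.0015,-0.0015,0.236],0,0],[[0.0015,-0.0015,0.236],0,0],[[0.0015,-0.0015,0.236],0,0]]'
python3 d.py 0.582 -0.1285 0.20 81.8
```

```text
time_s: 11.75
ee_pos: [0.4376, 0.0879, 0.011]
eef_rot: [180.0, 0.0, 97.7]
wrist_force: [-0.3, -0.7, -0.4]
finger_gap: 0.48
grasp_force: 30.0
shift [-0.2338  0.1143 -0.189 ] turn 15.9 t 11.8 z [0.4376 0.0879 0.011 ] yaw 97.7 gap 0.48
```

```bash
python3 -m inch '[[[0,0,-0.05],0,0],[[0,0,-0.1],0,0],[[0,0,-0.15],0,0],[[0,0,-0.18],0,0],[[-0.233,0.114,-0.18],15.9,0],[[-0.233,0.114,-0.18],15.9,0],[[-0.233,0.114,-0.18],15.9,0],[[-0.233,0.114,-0.18],15.9,0],[[-0.233,0.114,-0.18],15.9,0],[[-0.233,0.114,-0.18],15.9,0],[[-0.233,0.114,-0.18],15.9,0],[[-0.233,0.114,-0.16],15.9,0],[[-0.233,0.114,-0.14],15.9,0],[[-0.233,0.114,-0.14],15.9,0],[[-0.233,0.114,-0.14],15.9,0],[[-0.233,0.114,-0.14],15.9,0]]'
python3 d.py 0.582 -0.1280 0.10 81.8
python3 - <<'E'
from h import *
im,c=snap("scene"); cv2.imwrite('pics/s4.png',cv2.resize(im[120:280,240:440],None,fx=3,fy=3,interpolation=cv2.INTER_CUBIC))
E
```

```text
time_s: 13.35
ee_pos: [0.5818, -0.1273, 0.152]
eef_rot: [179.9, 0.0, 81.8]
wrist_force: [-0.3, -0.3, -1.0]
finger_gap: 0.48
grasp_force: 30.0
shift [-0.0006  0.0002  0.052 ] turn -0.0 t 13.3 z [ 0.5818 -0.1273  0.152 ] yaw 81.8 gap 0.48
```

```bash
python3 -m inch '[[[0,0,0.02],0,0],[[0,0,0.03],0,0],[[0,0,0.036],0,0],[[0,0,0.042],0,0],[[0,0,0.046],0,0],[[0,0,0.05],0,0]]'; python3 -m inch '[[[0,0,0.005],0,0],[[0,0,0.01],0,0],[[0,0,0.015],0,0],[[0,0,0.02],0,0],[[0,0,0.025],0,0],[[0,0,0.025],0,0],[[0,0,0.025],0,0]]'; python3 -m inch '[[[0,0,0],0,0.6],[[0,0,0],0,0.6],[[0,0,0],0,0.6],[[0,0,0],0,0.6],[[0,0,-0.04],0,0.62],[[0,0,-0.08],0,0.7],[[0,0,-0.12],0,1],[[0,0,-0.12],0,1],[[0,0,-0.12],0,1]]'
python3 - <<'E'
from h import *
im,c=snap("scene"); cv2.imwrite('pics/s4.png',cv2.resize(im[120:280,240:440],None,fx=3,fy=3,interpolation=cv2.INTER_CUBIC))
im,c=snap("top"); 
E
python3 d.py 0.426 -0.082 0.25 4.9
```

```text
time_s: 14.0
ee_pos: [0.5821, -0.128, 0.1012]
eef_rot: [179.9, 0.0, 81.8]
wrist_force: [-1.7, 0.4, 3.7]
finger_gap: 0.48
grasp_force: 30.0
time_s: 14.7
ee_pos: [0.5813, -0.1277, 0.0757]
eef_rot: [-180.0, -0.0, 81.8]
wrist_force: [0.1, -0.5, 4.1]
finger_gap: 0.48
grasp_force: 30.0
time_s: 15.6
ee_pos: [0.5818, -0.1278, 0.1966]
eef_rot: [179.9, 0.0, 81.8]
wrist_force: [-0.3, -0.2, -0.5]
finger_gap: 0.932
grasp_force: 0.0
shift [ 0.0229 -0.1599 -0.0549] turn 76.9 t 15.7 z [ 0.5809 -0.1275  0.1948] yaw 81.8 gap 0.988
```

View pics/s4.png

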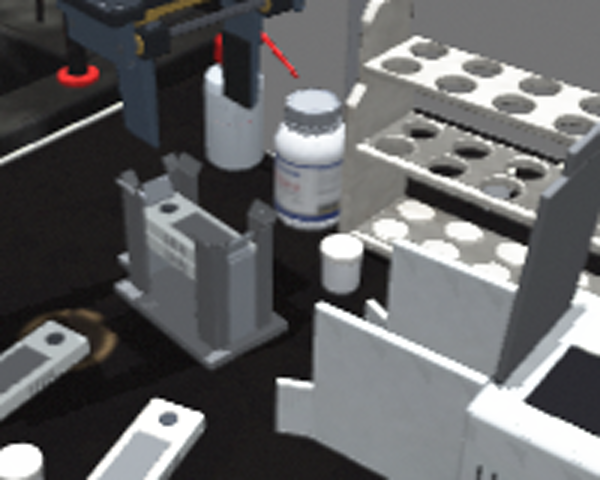

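Two cartridges are now stacked flush below the lips at (175,235).

```bash
python3 -m inch '[[[0.023,-0.16,-0.055],76.9,1],[[0.023,-0.16,-0.055],76.9,1],[[0.023,-0.16,-0.055],76.9,1],[[0.023,-0.16,-0.055],76.9,1],[[0.023,-0.16,-0.055],76.9,1],[[0.023,-0.16,-0.055],76.9,1],[[0.023,-0.16,-0.055],76.9,1],[[0.023,-0.16,-0.055],76.9,1],[[0.023,-0.16,-0.055],76.9,1],[[0.023,-0.16,-0.055],76.9,1],[[0.023,-0.16,-0.055],76.9,1],[[0.023,-0.16,-0.055],76.9,1]]'
python3 - <<'E'
from h import *; from meas import carts
im,c=snap("wrist"); carts(im,c)
im,c=snap("top"); carts(im,c)
E
python3 d.py 0.426 -0.082 0.010 4.9
```

```text
time_s: 16.9
ee_pos: [0.4263, -0.082, 0.2505]
eef_rot: [-180.0, 0.0, 5.1]
wrist_force: [0.1, -0.7, -0.5]
finger_gap: 0.999
grasp_force: 0.0
[  0.42   -0.225 112.959  48.392  15.47 ] [443. 188.]
[ 4.23000e-01 -8.20000e-02  1.10987e+02  4.63530e+01  5.12400e+00] [320. 178.]
[  0.422  -0.225 109.463  45.107  15.236] [331. 260.]
shift [-3.000e-04 -1.000e-04  2.407e-01] turn 0.1 t 17.0 z [ 0.4264 -0.0821  0.2507] yaw 5.0 gap 1.002
```

```bash
python3 -m inch '[[[-0.0015,0,0.05],0,1],[[-0.0015,0,0.1],0,1],[[-0.0015,0,0.15],0,1],[[-0.0015,0,0.19],0,1],[[-0.0015,0,0.22],0,0.7],[[-0.0015,0,0.24],0,0.7],[[-0.0015,0,0.24],0,0.6],[[-0.0015,0,0.24],0,0],[[-0.0015,0,0.24],0,0],[[-0.0015,0,0.24],0,0],[[-0.0015,0,0.24],0,0],[[-0.0015,0,0.24],0,0],[[-0.0015,0,0.24],0,0]]'
python3 d.py 0.582 -0.1285 0.20 81.8
```

```text
time_s: 18.3
ee_pos: [0.4252, -0.0823, 0.0111]
eef_rot: [180.0, -0.0, 4.9]
wrist_force: [0.2, -0.2, 3.9]
finger_gap: 0.475
grasp_force: 30.0
shift [ 0.1524  0.0594 -0.1888] turn -76.9 t 18.3 z [ 0.4252 -0.0823  0.0111] yaw 4.9 gap 0.475
```

```bash
python3 -m inch '[[[0,0,-0.05],0,0],[[0,0,-0.1],0,0],[[0,0,-0.15],0,0],[[0,0,-0.18],0,0],[[0.1525,0.0595,-0.18],-76.9,0],[[0.1525,0.0595,-0.18],-76.9,0],[[0.1525,0.0595,-0.18],-76.9,0],[[0.1525,0.0595,-0.18],-76.9,0],[[0.1525,0.0595,-0.18],-76.9,0],[[0.1525,0.0595,-0.18],-76.9,0],[[0.1525,0.0595,-0.18],-76.9,0],[[0.1525,0.0595,-0.18],-76.9,0],[[0.1525,0.0595,-0.18],-76.9,0],[[0.1525,0.0595,-0.18],-76.9,0],[[0.1525,0.0595,-0.18],-76.9,0],[[0.1525,0.0595,-0.16],-76.9,0],[[0.1525,0.0595,-0.14],-76.9,0],[[0.1525,0.0595,-0.14],-76.9,0],[[0.1525,0.0595,-0.14],-76.9,0],[[0.1525,0.0595,-0.14],-76.9,0]]'
python3 d.py 0.582 -0.1285 0.10 81.8
python3 - <<'E'
from h import *; from meas import carts
im,c=snap("top"); carts(im,c); carts(im,c,0.15)
E
```

```text
time_s: 20.3
ee_pos: [0.5825, -0.1288, 0.1519]
eef_rot: [179.9, 0.0, 81.7]
wrist_force: [1.5, -0.3, -0.8]
finger_gap: 0.481
grasp_force: 30.0
shift [ 0.0002 -0.0006  0.0519] turn -0.1 t 20.3 z [ 0.5825 -0.1288  0.1519] yaw 81.7 gap 0.481
[  0.422  -0.225 109.463  45.107  15.236] [331. 260.]
[ 0.426 -0.221 96.588 39.802 15.236] [331. 260.]
```

```bash
python3 -m inch '[[[0,0,0.02],0,0],[[0,0,0.03],0,0],[[0,0,0.036],0,0],[[0,0,0.042],0,0],[[0,0,0.046],0,0],[[0,0,0.05],0,0]]'; python3 -m inch '[[[0,0,0.005],0,0],[[0,0,0.01],0,0],[[0,0,0.015],0,0],[[0,0,0.02],0,0],[[0,0,0.025],0,0],[[0,0,0.025],0,0],[[0,0,0.025],0,0]]'; python3 -m inch '[[[0,0,0],0,0.6],[[0,0,0],0,0.6],[[0,0,0],0,0.6],[[0,0,0],0,0.6],[[0,0,-0.04],0,0.62],[[0,0,-0.08],0,0.7],[[0,0,-0.12],0,1],[[0,0,-0.12],0,1],[[0,0,-0.12],0,1]]'
python3 d.py 0.421 -0.225 0.25 15.3
```

```text
time_s: 20.95
ee_pos: [0.5823, -0.1286, 0.1018]
eef_rot: [180.0, 0.0, 81.7]
wrist_force: [-4.8, 2.3, 14.0]
finger_gap: 0.477
grasp_force: 30.0
time_s: 21.65
ee_pos: [0.5825, -0.1286, 0.0764]
eef_rot: [179.9, -0.0, 81.8]
wrist_force: [2.3, 1.4, 2.4]
finger_gap: 0.479
grasp_force: 30.0
time_s: 22.55
ee_pos: [0.5823, -0.1287, 0.1966]
eef_rot: [179.9, 0.0, 81.8]
wrist_force: [-0.1, 1.2, -1.1]
finger_gap: 0.934
grasp_force: 0.0
shift [-0.1184 -0.1457 -0.0536] turn 66.5 t 22.6 z [ 0.5823 -0.1287  0.1966] yaw 81.8 gap 0.934
```

```bash
python3 -m inch '[[[-0.1185,-0.1455,-0.053],66.5,1],[[-0.1185,-0.1455,-0.053],66.5,1],[[-0.1185,-0.1455,-0.053],66.5,1],[[-0.1185,-0.1455,-0.053],66.5,1],[[-0.1185,-0.1455,-0.053],66.5,1],[[-0.1185,-0.1455,-0.053],66.5,1],[[-0.1185,-0.1455,-0.053],66.5,1],[[-0.1185,-0.1455,-0.053],66.5,1],[[-0.1185,-0.1455,-0.053],66.5,1],[[-0.1185,-0.1455,-0.053],66.5,1],[[-0.1185,-0.1455,-0.053],66.5,1]]'
python3 - <<'E'
from h import *; from meas import carts
im,c=snap("wrist"); carts(im,c)
im,c=snap("top"); a=cv2.resize(im[140:240,240:360],None,fx=3.3,fy=3.3,interpolation=cv2.INTER_CUBIC); carts(im,c)
im,c=snap("scene"); b=cv2.resize(im[160:260,260:380],None,fx=3.3,fy=3.3,interpolation=cv2.INTER_CUBIC)
cv2.imwrite('pics/s5.png',np.hstack([a,b]))
E
python3 d.py 0.421 -0.225 0.010 15.3
```

```text
time_s: 23.65
ee_pos: [0.4209, -0.2248, 0.2484]
eef_rot: [-180.0, 0.0, 15.4]
wrist_force: [-0.5, 0.3, -0.2]
finger_gap: 0.998
grasp_force: 0.0
[  0.419  -0.225 110.437  45.028  15.229] [321. 177.]
shift [1.000e-04 1.000e-04 2.388e-01] turn 0.0 t 23.8 z [ 0.421  -0.225   0.2488] yaw 15.3 gap 0.998
```

View pics/s5.png

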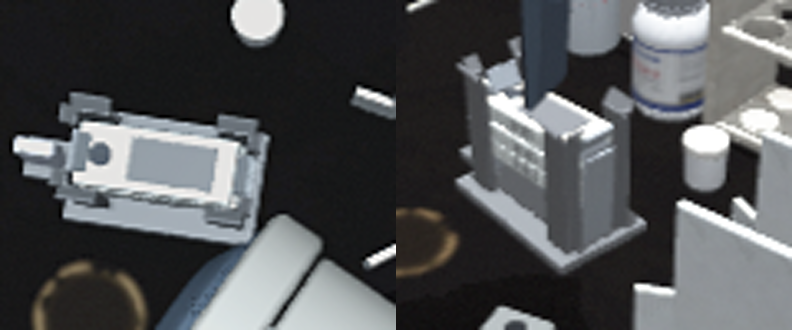

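The third cartridge looks too high: its top covers the lips, at (155,160) left and (560,110) right. It probably slipped up in the grip, so I'll inspect it from close by.

```bash
python3 d.py 0.593 -0.22 0.28 81.8; python3 -m inch '[[[0.167,-0.041,-0.032],-66.5,1],[[0.167,-0.041,-0.032],-66.5,1],[[0.167,-0.041,-0.032],-66.5,1],[[0.167,-0.041,-0.032],-66.5,1],[[0.167,-0.041,-0.032],-66.5,1],[[0.167,-0.041,-0.032],-66.5,1],[[0.167,-0.041,-0.032],-66.5,0],[[0.167,-0.041,-0.032],-66.5,0],[[0.167,-0.041,-0.032],-66.5,0],[[0.167,-0.041,-0.032],-66.5,0],[[0.167,-0.041,-0.032],-66.5,0]]'
python3 - <<'E'
from h import *
im,c=snap("wrist"); cv2.imwrite('pics/w3.png',cv2.resize(im[20:240,220:420],None,fx=2.7,fy=2.7,interpolation=cv2.INTER_CUBIC)); np.savez('w3.npz',K=c[0],R=c[1],o=c[2])
E
```

```text
shift [ 0.1672  0.0407 -0.0313] turn -66.5 t 23.8 z [ 0.421  -0.225   0.2488] yaw 15.3 gap 0.998
time_s: 24.9
ee_pos: [0.5713, -0.1415, 0.2809]
eef_rot: [-180.0, 0.0, 81.6]
wrist_force: [1.8, 0.3, 0.4]
finger_gap: 0.59
grasp_force: 0.0
```

View pics/w3.png

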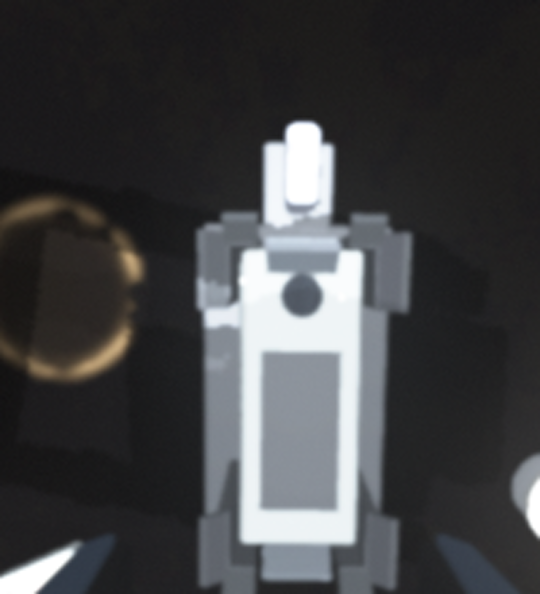

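My y sign slipped, but the view is good. The handle-end lip at (302,258) overlaps the cartridge, while the rear end at (298,545) lies over the rear lip. So only that end needs pressing.

```bash
python3 - <<'E'
from h import *
q=np.load('w3.npz'); c=(q['K'],q['R'],q['o'])
f=lambda L,z: ray(c,np.array(L)/2.7+[220,20],z)[:,:2].round(4)
print("handle",f([(303,165)],.08),"lip front",f([(302,270)],.088),"rear lip outer",f([(297,580)],.09))
fl=f([(198,225),(410,232),(398,590),(198,590)],.12);print(fl, fl.mean(0))
k=f([(302,250)],.088),f([(299,545)],.1);print("cart ends",k,np.linalg.norm(k[0]-k[1]))
th=np.radians(-98.2);u=np.array([np.cos(th),np.sin(th)]);C=np.array([.582,-.1285]);print("press at",C+.030*u,"handle pred",C-.088*u)
P=np.r_[np.r_[C+.0495*u,.088][None],np.r_[C-.0495*u,.088][None]];print((proj(c,P)-[220,20])*2.7)
E
python3 d.py 0.5777 -0.158 0.13 81.8
```

```text
handle [[ 0.5954 -0.0417]] lip front [[ 0.5896 -0.0787]] rear lip outer [[ 0.5712 -0.1966]]
[[ 0.5566 -0.0593]
 [ 0.6259 -0.0717]
 [ 0.6077 -0.1956]
 [ 0.5357 -0.1851]] [ 0.581475 -0.127925]
cart ends (array([[ 0.5906, -0.0717]]), array([[ 0.5741, -0.1795]])) 0.10905544461419611
press at [ 0.57772113 -0.15819329] handle pred [ 0.59455135 -0.04139969]
[[299.63982257 531.24228604]
 [300.79156023 272.3614408 ]]
shift [-0.0154  0.0087  0.1509] turn -0.2 t 24.9 z [ 0.5713 -0.1415  0.2809] yaw 81.6 gap 0.547
```

```bash
python3 -m inch '[[[-0.0155,0.0085,0.05],-0.2,0],[[-0.0155,0.0085,0.1],-0.2,0],[[-0.0155,0.0085,0.13],-0.2,0],[[-0.0155,0.0085,0.13],-0.2,0],[[-0.0155,0.0085,0.13],-0.2,0],[[-0.0155,0.0085,0.13],-0.2,0],[[-0.0155,0.0085,0.14],-0.2,0],[[-0.0155,0.0085,0.15],-0.2,0],[[-0.0155,0.0085,0.16],-0.2,0]]'; python3 -m inch '[[[0,0,0.006],0,0],[[0,0,0.012],0,0],[[0,0,0.018],0,0],[[0,0,0.024],0,0]]'; python3 -m inch '[[[0,0,0.005],0,0],[[0,0,0.008],0,0],[[0,0,0.008],0,0]]'
```

```text
time_s: 25.85
ee_pos: [0.5776, -0.158, 0.1205]
eef_rot: [180.0, 0.0, 82.0]
wrist_force: [0.1, -0.2, -0.4]
finger_gap: 0.005
grasp_force: 0.0
time_s: 26.25
ee_pos: [0.5776, -0.1581, 0.0965]
eef_rot: [180.0, 0.0, 82.0]
wrist_force: [-1.1, -1.8, 3.2]
finger_gap: 0.008
grasp_force: 1.4
time_s: 26.55
ee_pos: [0.5776, -0.1581, 0.0887]
eef_rot: [180.0, 0.0, 82.0]
wrist_force: [0.4, -0.7, 2.1]
finger_gap: 0.005
grasp_force: 2.3
```

```bash
python3 -m inch '[[[0,0,-0.05],0,0],[[0,0,-0.1],0,0],[[0.0155,-0.0085,-0.15],0,1],[[0.0155,-0.0085,-0.192],0,1],[[0.0155,-0.0085,-0.192],0,1],[[0.0155,-0.0085,-0.192],0,1]]'
python3 - <<'E'
from h import *
im,c=snap("wrist"); cv2.imwrite('pics/w4.png',cv2.resize(im[90:240,270:370],None,fx=4,fy=4,interpolation=cv2.INTER_CUBIC)); np.savez('w3.npz',K=c[0],R=c[1],o=c[2])
E
python3 d.py 0.421 -0.225 0.25 15.3
```

```text
time_s: 27.15
ee_pos: [0.5716, -0.1415, 0.2819]
eef_rot: [179.9, 0.0, 82.0]
wrist_force: [0.5, -0.9, -0.8]
finger_gap: 0.322
grasp_force: 0.0
shift [-0.1038 -0.1368  0.0306] turn 66.7 t 27.2 z [ 0.571  -0.1414  0.2805] yaw 82.0 gap 0.365
```

View pics/w4.png

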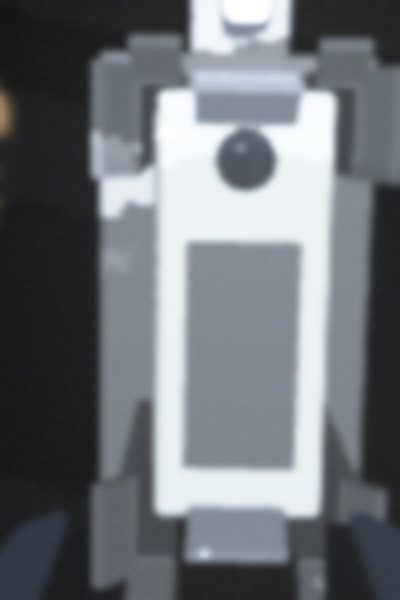

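Now both lips, at (248,105) and (238,515), overlap the cartridge, so the third is held. Next is the last one.

```bash
python3 -m inch '[[[-0.104,-0.137,0.03],66.7,1],[[-0.104,-0.137,0.03],66.7,1],[[-0.104,-0.137,0.03],66.7,1],[[-0.104,-0.137,0.03],66.7,1],[[-0.104,-0.137,0.03],66.7,1],[[-0.104,-0.137,0.03],66.7,1],[[-0.104,-0.137,0.03],66.7,1],[[-0.104,-0.137,0.03],66.7,1],[[-0.104,-0.137,0.03],66.7,1],[[-0.104,-0.137,0.03],66.7,1],[[-0.104,-0.137,0.03],66.7,1],[[-0.104,-0.137,0.03],66.7,1]]'
python3 - <<'E'
from h import *; from meas import carts
im,c=snap("wrist"); carts(im,c)
E
python3 d.py 0.4205 -0.225 0.010 15.3
```

```text
time_s: 28.4
ee_pos: [0.421, -0.2253, 0.2507]
eef_rot: [-180.0, 0.0, 15.4]
wrist_force: [0.7, -0.2, 0.1]
finger_gap: 1.0
grasp_force: 0.0
[  0.419  -0.226 110.899  44.91   15.398] [321. 177.]
shift [-0.0004 -0.0004  0.2408] turn 0.0 t 28.4 z [ 0.4211 -0.2253  0.2508] yaw 15.3 gap 0.999
```

```bash
python3 -m inch '[[[-0.0005,0,0.05],0,1],[[-0.0005,0,0.1],0,1],[[-0.0005,0,0.15],0,0.8],[[-0.0005,0,0.19],0,0.7],[[-0.0005,0,0.22],0,0.7],[[-0.0005,0,0.24],0,0.7],[[-0.0005,0,0.24],0,0.6],[[-0.0005,0,0.24],0,0],[[-0.0005,0,0.24],0,0],[[-0.0005,0,0.24],0,0],[[-0.0005,0,0.24],0,0],[[-0.0005,0,0.24],0,0],[[-0.0005,0,0.24],0,0]]'
python3 d.py 0.582 -0.129 0.20 81.8
```

```text
time_s: 29.75
ee_pos: [0.4207, -0.2255, 0.011]
eef_rot: [180.0, -0.0, 15.3]
wrist_force: [0.6, -0.2, 0.5]
finger_gap: 0.481
grasp_force: 30.0
shift [ 0.1811 -0.0506 -0.189 ] turn -66.5 t 29.8 z [ 0.4207 -0.2255  0.011 ] yaw 15.3 gap 0.481
```

```bash
python3 -m inch '[[[0,0,-0.05],0,0],[[0,0,-0.1],0,0],[[0,0,-0.15],0,0],[[0,0,-0.18],0,0],[[0.181,-0.0505,-0.18],-66.5,0],[[0.181,-0.0505,-0.18],-66.5,0],[[0.181,-0.0505,-0.18],-66.5,0],[[0.181,-0.0505,-0.18],-66.5,0],[[0.181,-0.0505,-0.18],-66.5,0],[[0.181,-0.0505,-0.18],-66.5,0],[[0.181,-0.0505,-0.18],-66.5,0],[[0.181,-0.0505,-0.18],-66.5,0],[[0.181,-0.0505,-0.18],-66.5,0],[[0.181,-0.0505,-0.18],-66.5,0],[[0.181,-0.0505,-0.16],-66.5,0],[[0.181,-0.0505,-0.14],-66.5,0],[[0.181,-0.0505,-0.14],-66.5,0],[[0.181,-0.0505,-0.14],-66.5,0],[[0.181,-0.0505,-0.14],-66.5,0]]'
python3 d.py 0.582 -0.129 0.10 81.8
```

```text
time_s: 31.65
ee_pos: [0.5825, -0.1293, 0.1519]
eef_rot: [179.9, 0.0, 81.7]
wrist_force: [0.1, 0.9, -0.2]
finger_gap: 0.483
grasp_force: 30.0
shift [ 0.0002 -0.0006  0.0519] turn -0.1 t 31.6 z [ 0.5825 -0.1293  0.1519] yaw 81.7 gap 0.483
```

```bash
python3 -m inch '[[[0,-0.0005,0.02],0,0],[[0,-0.0005,0.03],0,0],[[0,-0.0005,0.036],0,0],[[0,-0.0005,0.04],0,0]]'; python3 -m inch '[[[0,0,0.003],0,0],[[0,0,0.006],0,0],[[0,0,0.009],0,0],[[0,0,0.012],0,0]]';  python3 -m inch '[[[0,0,0.003],0,0],[[0,0,0.006],0,0],[[0,0,0.009],0,0]]'; python3 -m inch '[[[0,0,0.003],0,0],[[0,0,0.007],0,0],[[0,0,0.011],0,0],[[0,0,0.015],0,0],[[0,0,0.015],0,0]]'
```

```text
time_s: 32.05
ee_pos: [0.5816, -0.1289, 0.1113]
eef_rot: [180.0, -0.0, 81.7]
wrist_force: [-2.4, 3.5, 10.3]
finger_gap: 0.481
grasp_force: 30.0
time_s: 32.45
ee_pos: [0.5818, -0.1291, 0.1001]
eef_rot: [179.9, 0.0, 81.7]
wrist_force: [-5.5, 1.9, 16.0]
finger_gap: 0.479
grasp_force: 30.0
time_s: 32.75
ee_pos: [0.5823, -0.1291, 0.091]
eef_rot: [179.9, 0.0, 81.7]
wrist_force: [0.2, 1.4, 5.8]
finger_gap: 0.479
grasp_force: 30.0
time_s: 33.25
ee_pos: [0.5826, -0.1294, 0.0757]
eef_rot: [179.9, 0.0, 81.7]
wrist_force: [1.6, -0.1, 3.3]
finger_gap: 0.479
grasp_force: 30.0
```

```bash
python3 -m inch '[[[0,0,0],0,0.6],[[0,0,0],0,0.6],[[0,0,0],0,0.6],[[0,0,0],0,0.6],[[0,0,-0.04],0,0.62],[[0,0,-0.08],0,0.7],[[-0.014,-0.009,-0.13],0,1],[[-0.014,-0.009,-0.18],0,1],[[-0.014,-0.009,-0.206],0,1],[[-0.014,-0.009,-0.206],0,1],[[-0.014,-0.009,-0.206],0,1]]'
python3 - <<'E'
from h import *
im,c=snap("wrist"); a=cv2.resize(im[90:240,270:370],None,fx=4,fy=4,interpolation=cv2.INTER_CUBIC); np.savez('w3.npz',K=c[0],R=c[1],o=c[2])
im,c=snap("scene"); b=cv2.resize(im[165:265,270:340],None,fx=5,fy=6,interpolation=cv2.INTER_CUBIC)
cv2.imwrite('pics/w5.png',np.hstack([a,b]))
E
python3 d.py 0.5777 -0.158 0.13 81.8
```

```text
time_s: 34.35
ee_pos: [0.5705, -0.1416, 0.2811]
eef_rot: [180.0, 0.0, 81.8]
wrist_force: [-0.4, -0.0, 0.5]
finger_gap: 1.002
grasp_force: 0.0
shift [-0.0154  0.0104  0.1496] turn -0.0 t 34.5 z [ 0.5699 -0.1414  0.2796] yaw 81.8 gap 0.999
```

View pics/w5.png

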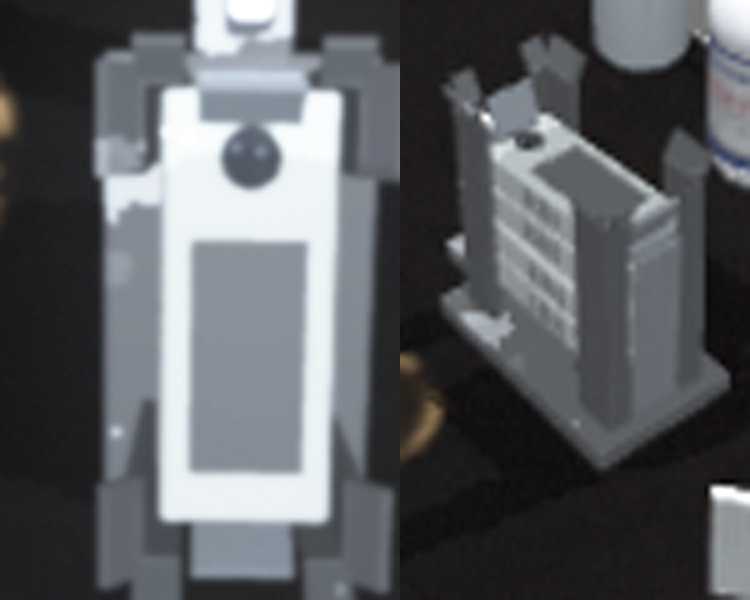

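Same as before: the handle end is under its lip, and the rear end at (245,520) is on top of its lip. I'll press the rear end with closed fingertips again.

```bash
python3 -m inch '[[[-0.0155,0.0105,0.05],0,0],[[-0.0155,0.0105,0.1],0,0],[[-0.0155,0.0105,0.13],0,0],[[-0.0155,0.0105,0.13],0,0],[[-0.0155,0.0105,0.13],0,0],[[-0.0155,0.0105,0.13],0,0],[[-0.0155,0.0105,0.135],0,0],[[-0.0155,0.0105,0.14],0,0],[[-0.0155,0.0105,0.15],0,0],[[-0.0155,0.0105,0.16],0,0]]'; python3 -m inch '[[[0,0,0.006],0,0],[[0,0,0.012],0,0],[[0,0,0.018],0,0],[[0,0,0.024],0,0]]'; python3 -m inch '[[[0,0,0.005],0,0],[[0,0,0.008],0,0],[[0,0,0.008],0,0]]'; python3 -m inch '[[[0,0,-0.05],0,0],[[0,0,-0.1],0,0],[[0.0155,-0.0085,-0.15],0,1],[[0.0155,-0.0085,-0.192],0,1],[[0.0155,-0.0085,-0.192],0,1],[[0.0155,-0.0085,-0.192],0,1]]'
python3 - <<'E'
from h import *
im,c=snap("wrist"); a=cv2.resize(im[90:240,270:370],None,fx=4,fy=4,interpolation=cv2.INTER_CUBIC); np.savez('w3.npz',K=c[0],R=c[1],o=c[2])
im,c=snap("scene"); b=cv2.resize(im[165:265,270:340],None,fx=5,fy=6,interpolation=cv2.INTER_CUBIC)
cv2.imwrite('pics/w6.png',np.hstack([a,b]))
E
```

```text
time_s: 35.45
ee_pos: [0.5787, -0.1584, 0.1203]
eef_rot: [180.0, 0.0, 81.8]
wrist_force: [0.7, 0.6, 0.3]
finger_gap: 0.155
grasp_force: 0.0
time_s: 35.85
ee_pos: [0.5788, -0.1585, 0.0965]
eef_rot: [180.0, 0.0, 81.8]
wrist_force: [-0.4, -1.8, 3.1]
finger_gap: 0.005
grasp_force: 1.7
time_s: 36.15
ee_pos: [0.5788, -0.1585, 0.0887]
eef_rot: [180.0, 0.0, 81.8]
wrist_force: [-0.4, -0.2, 2.5]
finger_gap: 0.008
grasp_force: 2.4
time_s: 36.75
ee_pos: [0.5728, -0.1419, 0.2819]
eef_rot: [179.9, 0.0, 81.8]
wrist_force: [-0.5, 1.5, -1.0]
finger_gap: 0.325
grasp_force: 0.0
```

View pics/w6.png

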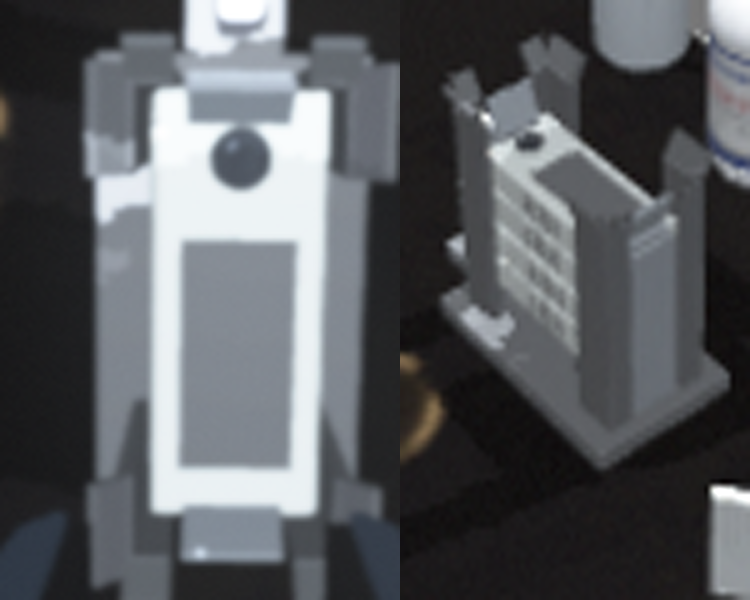

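Both lips, at (242,105) and (233,515), now overlap the top cartridge, and the side view shows four flat in the stack. Next I refine the bay axis and work out the handle grip.

```bash
python3 - <<'E'
from h import *
im,c=snap("top"); g=im.min(2)
up=[];lo=[]
for u in range(366,416,2):
    for (a,b,L) in((158,180,up),(200,220,lo)):
        r=np.where(g[a:b,u]>185)[0]
        if len(r): L.append((u,a+r.min(),a+r.max()))
up=np.array(up);lo=np.array(lo);print(up[::6],lo[::6])
ui=ray(c,up[:,[0,2]]+[0,.5],.126)[:,:2]; li=ray(c,lo[:,[0,1]]-[0,.5],.126)[:,:2]
for w in(ui,li):
    p=np.polyfit(w[:,1],w[:,0],1); print("yaw",-90-np.degrees(np.arctan(p[0])) ,"x at y=-.351:",np.polyval(p,-.351))
E
python3 d.py 0.595 -0.042 0.063 81.8
```

```text
[[366 165 167]
 [378 164 166]
 [390 163 165]
 [402 162 164]
 [414 161 163]] [[366 210 212]
 [378 209 211]
 [390 209 211]
 [402 208 210]
 [414 207 209]]
yaw -86.8628665271396 x at y=-.351: 0.6290893468456787
yaw -86.51684426718623 x at y=-.351: 0.5355812029463877
shift [0.1019 0.0091 0.2165] turn -0.0 t 36.9 z [ 0.5719 -0.1418  0.2795] yaw 81.8 gap 0.453
```

```bash
python3 -m inch '[[[0.102,0.009,0],0,0.6],[[0.102,0.009,0],0,0.6],[[0.102,0.009,0],0,0.6],[[0.102,0.009,0.05],0,0.6],[[0.102,0.009,0.1],0,0.6],[[0.102,0.009,0.15],0,0.6],[[0.102,0.009,0.19],0,0.6],[[0.102,0.009,0.217],0,0.6],[[0.102,0.009,0.217],0,0.6],[[0.102,0.009,0.217],0,0],[[0.102,0.009,0.217],0,0],[[0.102,0.009,0.217],0,0],[[0.102,0.009,0.217],0,0],[[0.102,0.009,0.217],0,0],[[0.102,0.009,0.217],0,0],[[0.102,0.009,0.217],0,0]]'
python3 d.py 0.5677 -0.1035 0.063 93.3;python3 d.py 0.5769 -0.2632 0.063 93.3
```

```text
time_s: 38.5
ee_pos: [0.5961, -0.0423, 0.0644]
eef_rot: [180.0, 0.0, 81.7]
wrist_force: [-3.3, 2.5, 6.8]
finger_gap: 0.129
grasp_force: 30.8
shift [-0.0647 -0.0194  0.0014] turn -11.6 t 38.5 z [ 0.5961 -0.0423  0.0644] yaw 81.7 gap 0.129
shift [-0.2214  0.0127  0.0014] turn -11.6 t 38.5 z [ 0.5961 -0.0423  0.0644] yaw 81.7 gap 0.129
```

```bash
python3 -m inch '[[[-0.006,-0.002,0],-1,0],[[-0.012,-0.004,0],-2,0],[[-0.018,-0.006,0],-3,0],[[-0.024,-0.008,0],-4,0],[[-0.03,-0.0095,0],-5,0],[[-0.036,-0.0115,0],-6,0],[[-0.042,-0.013,0],-7.2,0],[[-0.048,-0.015,0],-8.5,0],[[-0.054,-0.017,0],-9.7,0],[[-0.06,-0.0185,0],-11,0],[[-0.0645,-0.0195,0],-11.6,0],[[-0.0645,-0.0195,0],-11.6,0],[[-0.0645,-0.0195,0],-11.6,0]]'
python3 d.py 0.5769 -0.2632 0.063 93.3
python3 - <<'E'
from h import *
im,c=snap("top"); cv2.imwrite('pics/t7.png',cv2.resize(im[130:250,240:440],None,fx=4,fy=4,interpolation=cv2.INTER_CUBIC))
E
```

```text
time_s: 39.8
ee_pos: [0.5679, -0.1039, 0.0644]
eef_rot: [179.9, 0.1, 93.4]
wrist_force: [-1.4, -1.6, 4.6]
finger_gap: 0.127
grasp_force: 30.3
shift [-0.1596 -0.0004  0.0016] turn 0.1 t 39.8 z [ 0.5679 -0.1039  0.0644] yaw 93.4 gap 0.127
```

View pics/t7.png

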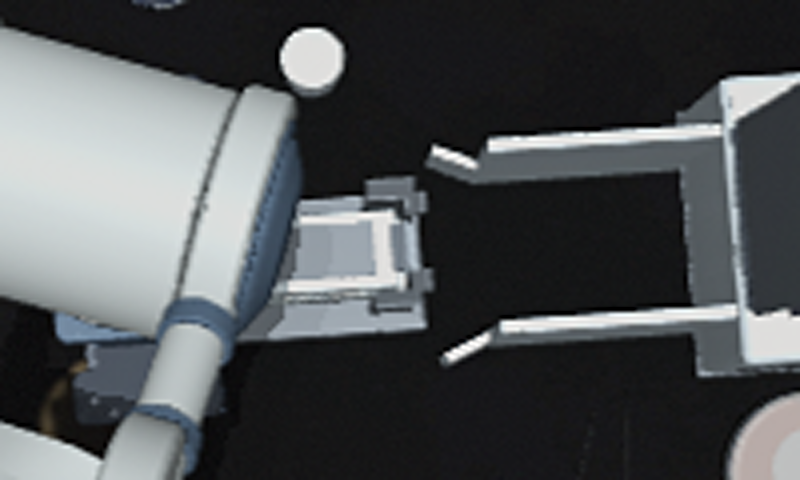

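The magazine is turned parallel to the bay walls: its lower base edge runs (245,340)-(428,328), the flare tips are at (432,150) and (445,360), and the front is just short of the entrance. That was my last picture; from here I check numerically.

```bash
python3 - <<'E'
from h import *
c=cam("top"); f=lambda L,z: ray(c,np.array(L)/4+[240,130],z)[:,:2]
th=np.radians(-86.7);u=np.array([np.cos(th),np.sin(th)]);v=np.array([-u[1],u[0]]);O=np.array([.5823,-.351])
for n,L,z in(("base corner",[(428,328),(418,196)],.01),("edge",[(245,340)],.01),("posts flare",[(414,178),(424,308)],.12),("cart",[(395,210),(408,290)],.088)):
    d=f(L,z)-O; print(n,(np.c_[d@u,d@v]*1000).round(1))
E
```

```text
base corner [[-88.8 -41.8]
 [-89.   38.8]]
edge [[-199.4  -41.5]]
posts flare [[-98.1  34.4]
 [-97.9 -37.4]]
cart [[-108.    21.4]
 [-103.9  -24.4]]
```

```bash
python3 -m inch '[[[-0.01,0,0],0,0],[[-0.02,0.0005,0],0,0],[[-0.03,0.0005,0],0,0],[[-0.04,0.0005,0],0,0],[[-0.05,0.0005,0],0,0],[[-0.06,0.0005,0],0,0],[[-0.07,0.0005,0],0,0]]'; python3 -m inch '[[[-0.01,0,0],0,0],[[-0.02,0,0],0,0],[[-0.03,0,0],0,0],[[-0.04,0,0],0,0],[[-0.05,0,0],0,0],[[-0.06,0,0],0,0],[[-0.07,0,0],0,0],[[-0.08,0,0],0,0],[[-0.08,0,0],0,0]]'
python3 d.py 0.5769 -0.2632 0.063 93.3
```

```text
time_s: 40.55
ee_pos: [0.5724, -0.173, 0.0644]
eef_rot: [180.0, -0.0, 93.4]
wrist_force: [-0.2, 7.9, 8.0]
finger_gap: 0.128
grasp_force: 30.7
time_s: 41.45
ee_pos: [0.5773, -0.2545, 0.0644]
eef_rot: [179.9, 0.1, 93.3]
wrist_force: [-1.4, -6.1, 3.5]
finger_gap: 0.129
grasp_force: 30.4
shift [-0.0087 -0.0009  0.0014] turn 0.0 t 41.5 z [ 0.5773 -0.2545  0.0644] yaw 93.3 gap 0.129
```

Now the last bit, in small steps until the stop.

```bash
python3 -m inch '[[[-0.002,0,0],0,0],[[-0.004,0,0],0,0],[[-0.006,0,0],0,0],[[-0.007,0,0],0,0]]';python3 -m inch '[[[-0.001,0,0],0,0],[[-0.002,0,0],0,0]]';python3 -m inch '[[[-0.001,0,0],0,0],[[-0.002,0,0],0,0]]';python3 -m inch '[[[-0.001,0,0],0,0],[[-0.002,0,0],0,0]]'
```

```text
time_s: 41.85
ee_pos: [0.5774, -0.2591, 0.0644]
eef_rot: [180.0, -0.0, 93.4]
wrist_force: [-1.0, 10.5, 9.5]
finger_gap: 0.129
grasp_force: 30.8
time_s: 42.05
ee_pos: [0.5775, -0.261, 0.0644]
eef_rot: [180.0, -0.0, 93.4]
wrist_force: [0.2, 10.5, 9.9]
finger_gap: 0.132
grasp_force: 30.8
time_s: 42.25
ee_pos: [0.5776, -0.263, 0.0644]
eef_rot: [180.0, -0.0, 93.4]
wrist_force: [-0.1, 9.6, 10.8]
finger_gap: 0.13
grasp_force: 30.8
time_s: 42.45
ee_pos: [0.5777, -0.265, 0.0644]
eef_rot: [180.0, -0.0, 93.4]
wrist_force: [-1.2, 9.5, 9.7]
finger_gap: 0.129
grasp_force: 30.8
```

```bash
python3 -m inch '[[[-0.001,0,0],0,0],[[-0.002,0,0],0,0]]';python3 -m inch '[[[-0.001,0,0],0,0],[[-0.002,0,0],0,0]]'
```

```text
time_s: 42.65
ee_pos: [0.5778, -0.2669, 0.0644]
eef_rot: [180.0, -0.0, 93.4]
wrist_force: [-0.8, 9.8, 10.4]
finger_gap: 0.129
grasp_force: 30.8
time_s: 42.85
ee_pos: [0.5779, -0.2676, 0.0644]
eef_rot: [180.0, -0.2, 93.4]
wrist_force: [2.1, 27.3, 16.3]
finger_gap: 0.129
grasp_force: 31.7
```

Force jumped to 27 N at the stop, so the magazine is home. I'll release, lift, and work out the cover angle from the top view.

```bash
python3 -m inch '[[[0,0,0],0,0.4],[[0,0,0],0,0.4],[[0,0,0],0,0.4],[[0,0,0],0,0.4],[[0,0,-0.05],0,0.4],[[0.05,0,-0.1],0,0.4],[[0.09,0,-0.15],0,0.4],[[0.13,0,-0.2],0,0],[[0.17,0,-0.25],0,0],[[0.17,0,-0.25],0,0],[[0.17,0,-0.25],0,0],[[0.17,0,-0.25],0,0]]'
python3 - <<'E'
from h import *
c=cam("top"); th=np.radians(-86.7);u=np.array([np.cos(th),np.sin(th)]);v=np.array([-u[1],u[0]]);O=np.array([.5823,-.351])
px=np.array([(644,108)])/2.9+[230,140]; A=1.6
for _ in range(8):
    z=.13+.142*np.sin(A); d=ray(c,px,z)[0,:2]-O; a=d@u; A=np.arccos(np.clip((.078-a)/.142,-1,1))
print("cover rad",A,"axial",a,"lat",d@v,"z",z)
# carboy/jar edges
for n,p,z in(("carboy left",(587,170),.2),("carboy low",(625,212),.2),("jar L",(607,250),.12)):
    d=ray(c,np.array([p])/1.25,z)[0]; print(n,d[:2],(d[:2]-O)@u,(d[:2]-O)@v)
# magazine lateral/axial from top picture: handle top
im,c=snap("top"); np.save('t.npy',im)
p=proj(c,np.r_[O-.088*u,.08][None])[0]; print("handle pred px",p.round(1)); x,y=p.astype(int); 
g=im[y-10:y+11,x-14:x+15].min(2); m=(g>150).astype(np.uint8); n,l,s,ce=cv2.connectedComponentsWithStats(m); 
for i in range(1,n): 
    if s[i,4]>15:
        d=ray(c,(ce[i]+[x-14,y-10])[None],.08)[0,:2]-O; print(s[i],(d@u).round(4),(d@v).round(4))
E
python3 d.py 0.582 -0.52 0.36 93.3
```

```text
time_s: 44.05
ee_pos: [0.5685, -0.0994, 0.3156]
eef_rot: [179.8, 0.1, 93.5]
wrist_force: [-0.2, -1.1, -0.4]
finger_gap: 0.008
grasp_force: 0.0
cover rad 1.6940345532396297 axial 0.09545556487329716 lat -0.005722194722810439 z 0.27092304018498914
carboy left [ 0.67678594 -0.50647291] 0.16065409527464414 0.08537961594379305
carboy low [ 0.60661541 -0.56613544] 0.21617839679747405 0.011891031063040295
jar L [ 0.55161756 -0.5628428 ] 0.20972532133213134 -0.04282608360393934
handle pred px [348.  191.7]
[  7   5  17  15 135] -0.0838 -0.0044
shift [-0.4199 -0.0109 -0.0459] turn 0.1 t 44.1 z [ 0.5679 -0.1002  0.3138] yaw 93.4 gap 0.007
```

Cover at about 1.69 rad. I'll come in behind the tab with closed fingers, off-centre toward the robot to stay clear of the carboy.

```bash
python3 d.py 0.5647 -0.4802 0.36 93.3
```

```text
shift [-0.3791 -0.0258 -0.0459] turn 0.1 t 44.1 z [ 0.5679 -0.1002  0.3138] yaw 93.4 gap 0.007
```

```bash
python3 -m inch '[[[-0.05,-0.0255,-0.046],0,0],[[-0.1,-0.0255,-0.046],0,0],[[-0.15,-0.0255,-0.046],0,0],[[-0.19,-0.0255,-0.046],0,0],[[-0.23,-0.0255,-0.046],0,0],[[-0.27,-0.0255,-0.046],0,0],[[-0.31,-0.0255,-0.046],0,0],[[-0.35,-0.0255,-0.046],0,0],[[-0.379,-0.0255,-0.046],0,0],[[-0.379,-0.0255,-0.046],0,0],[[-0.379,-0.0255,-0.046],0,0],[[-0.379,-0.0255,-0.046],0,0]]'
python3 d.py 0.5647 -0.4802 0.271 93.3
```

```text
time_s: 45.3
ee_pos: [0.5642, -0.4799, 0.3587]
eef_rot: [-179.9, -0.1, 93.3]
wrist_force: [0.6, 0.0, 0.1]
finger_gap: 0.004
grasp_force: 0.0
shift [-0.0005  0.0006  0.0877] turn 0.0 t 45.3 z [ 0.5642 -0.4799  0.3587] yaw 93.3 gap 0.004
```

```bash
python3 -m inch '[[[0,0,0.02],0,0],[[0,0,0.04],0,0],[[0,0,0.06],0,0],[[0,0,0.08],0,0],[[0,0,0.088],0,0],[[0,0,0.088],0,0],[[0,0,0.088],0,0]]'
python3 - <<'E'
from h import *
im,c=snap("wrist"); im,c=snap("top")
E
python3 d.py 0.5647 -0.4802 0.271 93.3
```

```text
time_s: 46.0
ee_pos: [0.5649, -0.48, 0.273]
eef_rot: [180.0, 0.1, 93.4]
wrist_force: [-1.0, -0.7, -0.6]
finger_gap: 0.005
grasp_force: 0.0
shift [ 0.0001 -0.0003  0.0023] turn 0.1 t 46.1 z [ 0.565  -0.4803  0.2733] yaw 93.4 gap 0.004
```

No contact. Sweep along the arc, first half.

```bash
python3 -m inch '[[[0.006,0,0.002],0,0],[[0.012,0,0.002],0,0],[[0.025,0,0.001],0,0],[[0.0375,0,0],0,0],[[0.051,0,0.002],0,0],[[0.064,0,0.003],0,0],[[0.074,0,0.006],0,0],[[0.0835,0,0.009],0,0],[[0.093,0,0.013],0,0],[[0.102,0,0.018],0,0]]'; python3 -m inch '[[[0.008,0,0.006],0,0],[[0.0165,0,0.0115],0,0],[[0.024,0,0.018],0,0],[[0.0315,0,0.025],0,0],[[0.038,0,0.033],0,0],[[0.044,0,0.041],0,0],[[0.049,0,0.05],0,0],[[0.054,0,0.059],0,0]]'
```

```text
time_s: 47.1
ee_pos: [0.5586, -0.3775, 0.2537]
eef_rot: [180.0, 0.0, 93.4]
wrist_force: [-0.1, -0.4, 1.7]
finger_gap: 0.003
grasp_force: 0.6
time_s: 47.9
ee_pos: [0.5554, -0.3239, 0.1941]
eef_rot: [-180.0, -0.0, 93.4]
wrist_force: [0.1, -0.8, 1.0]
finger_gap: 0.004
grasp_force: 0.5
```

```bash
python3 -m inch '[[[0.003,0,0.006],0,0],[[0.005,0,0.012],0,0],[[0.007,0,0.018],0,0],[[0.009,0,0.025],0,0],[[0.01,0,0.031],0,0],[[0.0117,0,0.037],0,0],[[0.0125,0,0.044],0,0],[[0.013,0,0.047],0,0]]';python3 -m inch '[[[0,0,0.001],0,0],[[0,0,0.002],0,0]]';python3 -m inch '[[[0,0,0.001],0,0],[[0,0,0.002],0,0],[[0,0,0.002],0,0]]'
```

```text
time_s: 48.7
ee_pos: [0.5545, -0.3112, 0.1471]
eef_rot: [-180.0, -0.0, 93.4]
wrist_force: [-0.7, 0.1, 0.1]
finger_gap: 0.001
grasp_force: 0.4
time_s: 48.9
ee_pos: [0.5547, -0.3114, 0.1459]
eef_rot: [180.0, -0.0, 93.4]
wrist_force: [-0.8, 0.6, 1.1]
finger_gap: 0.006
grasp_force: 0.4
time_s: 49.2
ee_pos: [0.5548, -0.3114, 0.1442]
eef_rot: [180.0, 0.0, 93.4]
wrist_force: [-0.0, 0.8, 3.2]
finger_gap: 0.008
grasp_force: 1.5
```

```bash
python3 -m inch '[[[0,0,0.001],0,0],[[0,0,0.0015],0,0],[[0,0,0.0015],0,0]]';python3 -m inch '[[[0,0,0.001],0,0],[[0,0,0.0015],0,0],[[0,0,0.0015],0,0]]'
```

```text
time_s: 49.5
ee_pos: [0.5548, -0.3115, 0.1439]
eef_rot: [179.9, 0.0, 93.4]
wrist_force: [-5.9, 5.0, 20.8]
finger_gap: 0.004
grasp_force: 10.6
time_s: 49.8
ee_pos: [0.5549, -0.3115, 0.1437]
eef_rot: [179.9, 0.1, 93.4]
wrist_force: [-10.6, 7.6, 37.9]
finger_gap: 0.003
grasp_force: 19.1
```

Hard stop with the fingertips at 0.136 m, exactly the closed cover's top face. I'll retreat and check numerically.

```bash
python3 -m inch '[[[0,0,-0.03],0,0],[[0,0,-0.08],0,0],[[0.05,0,-0.13],0,0],[[0.1,0,-0.18],0,0],[[0.15,0,-0.18],0,0],[[0.2,0,-0.18],0,0],[[0.25,0,-0.18],0,0],[[0.3,0,-0.18],0,0],[[0.35,0,-0.18],0,0],[[0.4,0,-0.18],0,0],[[0.45,0,-0.18],0,0],[[0.45,0,-0.18],0,0],[[0.45,0,-0.18],0,0]]'
python3 - <<'E'
from h import *
im,c=snap("top"); a=cv2.resize(cv2.imread('pics/top0.png'),(640,400),interpolation=cv2.INTER_AREA)
d=(cv2.absdiff(a,im).max(2)>60).astype(np.uint8); n,l,s,ce=cv2.connectedComponentsWithStats(cv2.morphologyEx(d,cv2.MORPH_OPEN,np.ones((2,2))))
for i in range(1,n):
    if s[i,4]>25: print(s[i])
th=np.radians(-86.7);u=np.array([np.cos(th),np.sin(th)]);v=np.array([-u[1],u[0]]);O=np.array([.5823,-.351])
for ax in(.06,0,-.05,-.062,-.068,-.075,-.085,-.1): # along lateral 0 and 40 at closed-top height
    print(ax,[im[tuple(proj(c,np.r_[O+ax*u+l*v,.136][None])[0].round().astype(int)[::-1])].tolist() for l in(-.045,-.02,.02,.045)])
E
```

```text
time_s: 51.1
ee_pos: [0.5277, 0.1415, 0.3209]
eef_rot: [180.0, -0.1, 93.6]
wrist_force: [0.2, -1.1, 0.1]
finger_gap: 0.0
grasp_force: 0.0
[   0  118   84  267 8465]
[ 43 137  16  63 304]
[ 37 138   8  50 130]
[425 149  29  61 894]
[180 165  48  23 895]
[ 341  165   84   49 3000]
[365 164  24   4  55]
[394 164  15   2  30]
[ 245  169   78   47 2259]
[ 73 170  26  60 209]
[452 178   4  12  34]
[ 46 192   7  11  27]
[450 192   4  12  34]
[368 210  30   4  70]
[ 73 226  35   9 159]
[124 233   4   8  29]
[261 236  23  49 929]
[318 237  30  50 914]
[177 243  49  26 931]
[  45  331   52   64 2653]
[  0 342  20  22 246]
[  0 374  25   6  60]
[171 380  35   8 162]
[222 388  51  12 446]
[ 50 397  14   3  30]
0.06 [[178, 169, 160], [177, 169, 159], [176, 167, 157], [174, 167, 156]]
0 [[182, 173, 164], [181, 172, 162], [179, 170, 160], [178, 169, 159]]
-0.05 [[186, 177, 167], [184, 175, 165], [181, 172, 162], [180, 171, 161]]
-0.062 [[186, 178, 167], [179, 170, 160], [168, 160, 150], [177, 169, 158]]
-0.068 [[107, 102, 96], [188, 179, 169], [179, 170, 161], [13, 13, 12]]
-0.075 [[152, 144, 136], [186, 177, 168], [181, 172, 162], [211, 210, 206]]
-0.085 [[25, 23, 23], [113, 106, 100], [23, 22, 22], [242, 243, 244]]
-0.1 [[24, 22, 22], [189, 181, 171], [23, 23, 22], [23, 24, 21]]
```

```bash
python3 -c "
from workcell import ticket; print(ticket.finish_job())"
```

```text
the job is handed in; nothing more can be done
None
```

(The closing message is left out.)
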